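Index the shaft to the measuring position on the sprung slide fixture

ROBOT

A 6-joint arm with a two-finger parallel gripper is mounted at the origin on the work surface. World frame = base frame: x ahead of the robot, y to its left, z up, the work surface at z = 0. Lengths are in mm, angles in rad, forces in N, time in s.
With the tool pointing down it reaches from about 350 to 725 mm from the base axis. Payload 4.3 kg.
Tool frame: the origin (TCP) lies on the centre line of the jaws, within the pads' length; the fingertips stand 17 mm ahead of it and the grasp point (between the pads) lies 2 mm behind it (ctrl.tip_extent is the distance from the TCP to the fingertips, in mm); z points along the fingers, y is the line along which they close (so a half turn about z gives the same grasp; the last joint's range is limited). The gripper opens to 85 mm and grips with 20 to 120 N. Pads are 22 mm wide; open, the fingers measure 114 mm over their backs; the gripper's body (76 mm by 85 mm) begins 54 mm behind the grasp point. The pads swing forward as they close: fully open they stand 13 mm farther back than shut.
Start: joints at [-1.403, 0.377, 0.081, 1.274, 0, 1.46], TCP at [157.698, -552.989, 248.329] pointing down, gripper open.
Joint ranges: [-2.72, 2.72], [-0.84, 1.66], [-1.02, 1.22], [-1.77, 2.12], [-1.37, 1.28], [-3.14, 3.14]. Speed limits (rad/s): [2.57, 2.57, 3.14, 3.14, 3.14, 3.14].

INTERFACE

Orientations are given as [roll, pitch, yaw] about the fixed x, y, z axes, in that order (R = Rz(yaw) Ry(pitch) Rx(roll)).
In Python, from workcell import ctrl gives the robot as it stands.
- The arm moves only by the tool carry_out, never from a script. Its argument "motion" is a list of rows, each a list of 3 entries, a list of its own where there are three numbers: the closure, from -1 (fully open) to 1 (shut), then the shift along the tool's x, y, z in mm, then the turn, a rotation vector about the tool's x, y, z in degrees. In form: [[fingers, [x, y, z], [wx, wy, wz]], ...]. A call has 1 to 5 rows; each row is the pose to reach, as a shift and turn from the pose commanded when the call began, along the tool's axes at that moment; what a row does not reach only later rows make up. A row lasts 1/8 s, in which the tool goes at most 62.5 mm and 10.7 degrees, less where a joint would pass 70% of its speed; a pose out of reach is approached as far as the arm can. A call with a gripper value outside its range is refused whole. The fingers move at their own pace and stop on an object; "grip_force" is the grip in N (left out, the last holds). Time passes only in rows, so rows that repeat a pose let the fingers close. It gives the time, the measured TCP pose, the force, the opening and the grip force at its end, in the units of the state.
- ctrl.get_obs(): the state, without advancing time (a new reading comes with each control period).
- ctrl.grab_frame(name): name is "scene" or "side" or "wrist"; returns the picture (400x640x3 uint8, red, green, blue); there is no depth.
- ctrl.camera_info(name): a dict with "fx", "fy", "cx", "cy" (pixels), "xyz" and "rotation" of the camera in the world. Camera axes: x right, y up, looking along -z (the intrinsics and any distortion apply to the point x, -y, -z); pixel columns grow to the right and rows downward; lengths in mm; the calibration is good to about 2 mm. A picture is of the moment at which its call begins: read the wrist's pose just before it. camera_info takes no time and is no camera call; for the wrist camera it gives the pose at the moment of the call.
- ctrl.close_job(): hands the job in; it is judged then, once.
Trained networks look in the newest picture that a camera, given by its name, has taken for a name from the list of things; names that differ only in an ending like _2 or _b are one class to them, and where a whole thing is asked for, a point or a joint stands for the part that bears it (a point fixed in the world has none). Each returns a list of dicts, best first, with "score" (0 to 1); they miss things now and then, are a little off and sometimes report something else, mostly with a low value. They report only what shows in the picture. A call takes as long as a camera call. They do not tell look-alikes from the thing itself.
- ctrl.search_frame(label, camera): "xy" ([column, row] in pixels, amid what is visible of it).
- ctrl.regions_of(label, camera): "mask" (400x640 bool, what is visible of it) and "xy" ([column, row] in pixels, amid what is visible of it).
The state is a dict: "t": time; "q": joint angles; "dq": joint speeds; "tau": joint torques, N m; "tcp_pos": TCP position; "tcp_rot": TCP orientation; "force": force on the tool from outside, world axes, zero at the start; "ft_torque": the same for the moment, N m; "grip_width": opening from 0.0 (shut) to 1.0 (fully open); "grip_force": force on a finger pad.
Only numpy, scipy, OpenCV 4.12 (cv2) and the standard library are available. Lean on these libraries where they do the work, as an engineer would, in place of code of your own. Each camera call takes 0.05 s, during which the arm holds its last target. There are 200 camera calls.

TASK

Two sprung slide fixtures stand on the inspection bench; one carries a steel shaft in a V-block. With closed fingertips, push that slide by its upright push plate away from the robot until its stop pin drops in, then let go so that it springs back and latches against the pin at mid position, and leave it clear. Only push: do not grip or straddle the plate or touch the shaft, which must stay lying in its V, and leave the other slide and everything else on the bench alone.

Things in the scene. Friction and masses are not known exactly. Their poses are not given: they have to be found in the camera images.
- vee_slide (a joint): Travel (m) of the slide that carries the V-block and shaft (100 x 48 mm): 0 = rest, near end; grows as pushed away from the robot; 0.060 = end stop. Spring: 3 N at 0, 9 N at 0.060, plus drag 4 N per 0.1 m/s. Pushed past 0.035 the stop pin drops in; let go, it then comes back onto the pin at 0.035. Let go earlier it returns to 0.
- vee_push (a point): Centre of the near face of the push plate of the V-block slide; moves with it. Upright steel plate 46 mm wide, 10 thick; top 19 mm above this point (81 above the bench), foot 31 below. x = push direction (level, square to the face), y = along the width, z up. Space before the face is free down to the base (16 mm high) and its side rails (31 mm high).
- vee_catch (a joint): Stop pin of that fixture (sprung index plunger with a black 22 mm knob on the slide's right-hand side seen along the push): 0 = pin rides on the slide's flank, 0.010 = dropped in. It moves by its own spring and need not be touched.
- vee_knob (a point): Outer end of that plunger's black knob, 25 mm above the bench, 22 mm across; at rest it lies 75 mm farther along the push and 77 mm to the right of the push point.
- shaft_mid (a point): Middle of the axis of the loose steel shaft, 18 mm across and 64 mm long with a 12 mm by 16 mm spigot, lying level across the slide in the V-block, 65 mm beyond the push face; its top is 57 mm above the bench.
- flat_slide (a joint): Travel (m) of the other slide (flat nest, three pins, no shaft): 0 = rest, near end; grows as pushed away from the robot; 0.060 = end stop. Spring: 3 N at 0, 9 N at 0.060, plus drag 4 N per 0.1 m/s. Pushed past 0.035 the stop pin drops in; let go, it then comes back onto the pin at 0.035. Let go earlier it returns to 0. Leave it at 0.
- flat_push (a point): Centre of the near face of the push plate of the other (flat nest) slide; moves with it. Upright steel plate 46 mm wide, 10 thick; top 19 mm above this point (81 above the bench), foot 31 below. x = push direction (level, square to the face), y = along the width, z up. Space before the face is free down to the base (16 mm high) and its side rails (31 mm high).
- ring_gauge: Bystander: plain steel setting ring, 44 mm outside, 16 mm high, lying flat; origin under its centre.
- plug_gauge: Bystander: steel plug gauge standing on end, 26 mm across, 66 mm high; origin under its centre.
- gauge_block: Bystander: steel gauge block standing up, 35 x 9 mm, 40 mm high; origin under its centre.
- loupe: Bystander: black loupe, 36 mm across, 40 mm high; origin under its centre.
- oil_bottle: Bystander: small white bottle with black cap, 44 mm across, 110 mm high; origin under its centre.
- mouse: Bystander: round black computer mouse, 64 mm across, 32 mm high; origin under its centre.
- screwdriver: Bystander: screwdriver lying on the bench between the fixtures, 150 mm long, handle to the robot.
Mind the look-alikes: they are no part of the job. Leave any brown or orange look-alike of the part that bears flat_slide alone.

How it is judged (in metres and radians):
On the way, in this order (a step that is already met when the one before it is completed fails the run):
1. the V-block slide has been pushed past its stop pin, which has dropped in (value of joint vee_slide above 0.0385 m and value of joint vee_catch above 0.007 m), for 0.05 s.
2. the slide, let go, has come back against the pin at mid position (value of joint vee_slide between 0.032 and 0.0375 m and contact force between vee_slide and the fingers below 0.1 N), for 0.2 s.
At the end, for the whole second after the job is handed in: The V-block slide rests against its dropped-in stop pin at mid position (32 to 37.5 mm of travel), untouched and still; the shaft lies in its V (within 4 mm along the slide, 12 mm across it); the other slide is at rest at its near end (under 4 mm) and no bystander has moved 20 mm (value of joint vee_slide between 0.032 and 0.0375 m and value of joint vee_catch above 0.007 m and velocity of joint vee_slide between -0.01 and 0.01 m/s and value of joint flat_slide below 0.004 m and x of shaft_mid in the frame of vee_push between 0.061 and 0.069 m and z of shaft_mid in the frame of vee_push below -0.01 m and y of shaft_mid in the frame of vee_push between -0.012 and 0.012 m and distance of each of ring_gauge, plug_gauge, gauge_block, loupe, oil_bottle, mouse, screwdriver from where it was at the start of the episode below 0.02 m).
It fails at once if the shaft is touched by the robot (contact force between shaft and the fingers above 0.3 N or contact force between shaft and the arm above 0.3 N).
It fails at once if the shaft is lifted out of its V (z of shaft_mid in the frame of vee_push above 0 m).
It fails at once if the fingers straddle or grip the push plate or reach over the slide (grasp point past the push face and below the plate's top) ((x of the grasp point in the frame of vee_push between 0 and 0.09 m and y of the grasp point in the frame of vee_push between -0.03 and 0.03 m and z of the grasp point in the frame of vee_push below 0.017 m) or (x of the grasp point in the frame of flat_push between 0 and 0.09 m and y of the grasp point in the frame of flat_push between -0.03 and 0.03 m and z of the grasp point in the frame of flat_push below 0.017 m)).
It fails at once if the other slide is pushed (value of joint flat_slide above 0.006 m).
It fails at once if a bystander is moved or lifted 25 mm (distance of any of ring_gauge, plug_gauge, gauge_block, loupe, oil_bottle, mouse, screwdriver from where it was at the start of the episode above 0.025 m).
It also fails if it takes over 35 s, if anything falls off the work surface, if the arm or the gripper's body presses on something with over 40 N, if the wrist force passes 120 N, or if a joint passes its speed limit or range.

## Working session

There is one attempt and no reset: what is moved stays moved. The work goes in short steps, Python scripts to look and compute and a tool call to move; the robot and the scene stay as the last step left them, time stands still between calls to the robot, and variables do not carry over. Pictures are saved under pics/ and viewed, at most 10 in all, crops included, and the job is handed in when it is done.

Besides the shell and the picture viewer there is one more tool, called in YAML: its name, and indented under it one key for each argument. carry_out: Moves the arm, as the interface text tells. Its arguments: {"type":"object","properties":{"motion":{"type":"array","items":{"type":"array"}},"grip_force":{"type":"number"}},"required":["motion"]}

```bash
mkdir -p pics; cat > h.py <<'E'
import numpy as np, cv2
from workcell import ctrl
def proj(p,ci):
    R=np.array(ci["rotation"]); c=R.T@(np.array(p,float)-ci["xyz"]); 
    return np.array([ci["fx"]*c[0]/-c[2]+ci["cx"], ci["fy"]*-c[1]/-c[2]+ci["cy"]])
def ray(uv,z,ci):
    R=np.array(ci["rotation"]); d=R@np.array([(uv[0]-ci["cx"])/ci["fx"],-(uv[1]-ci["cy"])/ci["fy"],-1])
    o=np.array(ci["xyz"]); return o+d*(z-o[2])/d[2]
E
python3 - <<'E'
from h import *
for n in("scene","side"):
    f=ctrl.grab_frame(n); ci=ctrl.camera_info(n); print(n,ci)
    cv2.imwrite(f"pics/{n}0.png",cv2.resize(f[:,:,::-1],(800,500)))
    for l,z in(("vee_push",62),("flat_push",62),("shaft_mid",48),("vee_knob",25),("vee_slide",40),("flat_slide",40)):
        for d in ctrl.search_frame(l,n)[:3]: print(l,np.round(d["score"],2),np.round(d["xy"]),np.round(ray(d["xy"],z,ci)))
print(ctrl.get_obs())
E
```

```text
scene {'fx': 415.0224594753573, 'fy': 415.0224594753573, 'cx': 320.4040329116663, 'cy': 192.6181274109402, 'xyz': array([1004.68107899,  485.31022169, 1154.57791904]), 'rotation': array([ 0.56231861, -0.010528  ,  2.40553056])}Traceback (most recent call last):
  File "<stdin>", line 6, in <module>
  File "h.py", line 8, in ray
    o=np.array(ci["xyz"]); return o+d*(z-o[2])/d[2]
                                               ~^^^
IndexError: invalid index to scalar variable.
```

View pics/scene0.png

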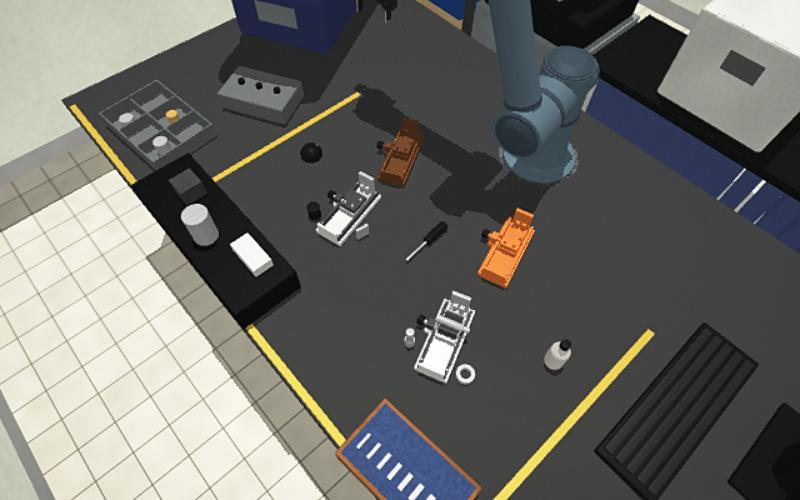

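The scene view (800x500 scale) shows four slide fixtures. The white one at (447,335) has a shaft lying across it. The white one at (350,208) is flat, and the brown (400,155) and orange (508,250) ones are look-alikes. The camera rotation is given as rpy, so I'll fix the helper for that.

```bash
sed -i 's/np.array(ci\["rotation"\])/Rot.from_euler("xyz",ci["rotation"]).as_matrix()/; 1a from scipy.spatial.transform import Rotation as Rot' h.py
python3 - <<'E'
from h import *
for n in("scene","side"):
    f=ctrl.grab_frame(n); ci=ctrl.camera_info(n)
    if n=="side": print(ci)
    cv2.imwrite(f"pics/{n}0.png",cv2.resize(f[:,:,::-1],(800,500)))
    if n=="scene": cv2.imwrite("pics/crop.png",cv2.resize(f[220:312,310:410,::-1],None,fx=6,fy=6,interpolation=cv2.INTER_CUBIC))
    for l,z in(("vee_push",62),("flat_push",62),("shaft_mid",48),("vee_knob",25),("vee_slide",40),("flat_slide",40),("plug_gauge",33),("ring_gauge",8),("oil_bottle",55),("screwdriver",10)):
        for d in ctrl.search_frame(l,n)[:3]: print(l,np.round(d["score"],2),np.round(d["xy"],1),np.round(ray(d["xy"],z,ci)))
print(ctrl.get_obs())
E
```

```text
vee_push 0.57 [361.2 252.4] [582. 210.  62.]
flat_push 0.95 [283.6 157. ] [ 531. -200.   62.]
flat_push 0.94 [411.7 186.4] [304. 157.  62.]
flat_push 0.87 [326.2 113.2] [ 296. -250.   62.]
shaft_mid 0.45 [363.9 259.3] [587. 227.  48.]
vee_knob 0.62 [250.1 165.3] [ 621. -271.   25.]
vee_slide 0.56 [363.3 252.3] [569. 208.  40.]
vee_slide 0.38 [445.  284.3] [468. 429.  40.]
flat_slide 0.76 [414.  185.5] [282. 153.  40.]
flat_slide 0.59 [291.1 157. ] [ 503. -197.   40.]
flat_slide 0.58 [325.3 112.3] [ 281. -270.   40.]
plug_gauge 0.56 [330.1 268.4] [673. 178.  33.]
plug_gauge 0.37 [289.7 186.4] [ 579. -114.   33.]
ring_gauge 0.69 [375.8 298.8] [632. 324.   8.]
oil_bottle 0.81 [445.1 281.3] [468. 425.  55.]
oil_bottle 0.53 [288.7 186.8] [ 591. -103.   55.]
screwdriver 0.23 [289.7 157.6] [ 495. -217.   10.]
{'fx': 420.17479592830773, 'fy': 420.17479592830773, 'cx': 314.8633133795185, 'cy': 199.7355611393344, 'xyz': array([224.37741059, 844.47907959, 848.45190627]), 'rotation': array([ 0.85728622, -0.01816137, -2.80461054])}
vee_push 0.75 [263.2 254.4] [563. 223.  62.]
flat_push 0.93 [409.
[... 632 characters left out ...]
  8.  10.]
{'t': 1.2, 'q': array([-1.40331161e+00,  3.77294539e-01,  8.10048962e-02,  1.27441161e+00,
        2.40155985e-05,  1.46050959e+00]), 'dq': array([-6.53899900e-04, -5.97258262e-04,  5.09476390e-05, -8.54009635e-04,
        1.14633997e-03, -3.33812093e-04]), 'tau': array([ 4.82490395e-04, -4.63521552e+01,  2.70159674e+01,  3.06694328e-04,
        7.00276189e-06, -7.22642341e-06]), 'tcp_pos': array([ 157.6981013 , -552.98660682,  248.33438707]), 'tcp_rot': array([ 3.14149551e+00, -1.34054707e-05,  2.77771450e-01]), 'force': array([ 0.35328179, -0.00057138,  0.1002149 ]), 'ft_torque': array([-0.01421722, -0.02447029, -0.01161415]), 'grip_force': 0.0, 'grip_width': 0.9998600262532551}
```

View pics/side0.png

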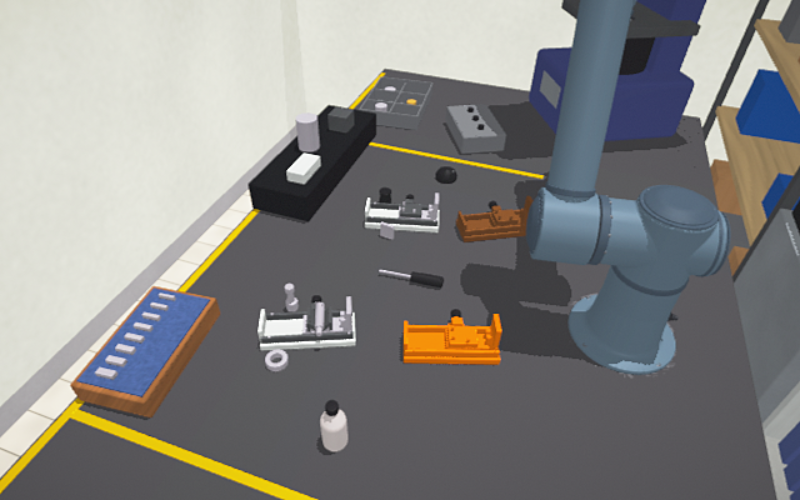

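View pics/crop.png

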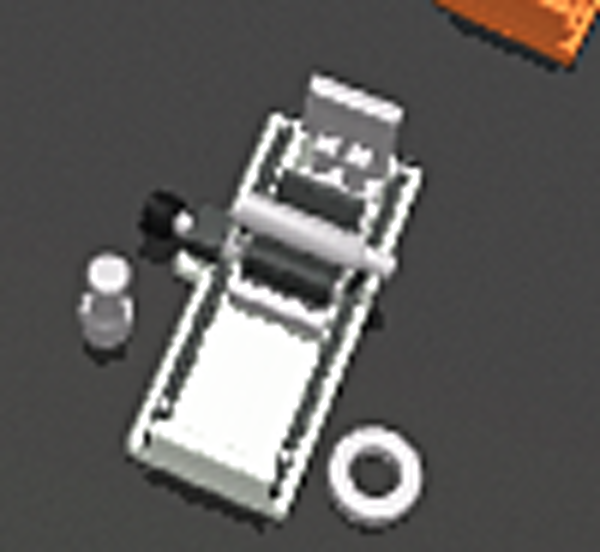

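The crop confirms the choice. The white fixture has a shaft across it (315,235), its push plate is at (355,105) on the robot end, and the black knob is at (165,215). The flat white, brown and orange fixtures have no shaft. Next I'll measure the plate corners.

```bash
python3 - <<'E'
from h import *
ci=ctrl.camera_info("scene")
P=lambda u,v,z: ray((310+(u+.5)/6-.5,220+(v+.5)/6-.5),z,ci)
a,b,c,d=P(312,75,81),P(403,105,81),P(310,92,81),P(400,122,81)
print("top",*[np.round(x[:2],1) for x in(a,b,c,d)],np.linalg.norm(a-b),np.linalg.norm(c-d))
for n,e in(("L",P(135,440,31)-P(272,115,31)),("R",P(280,510,31)-P(420,172,31)),("w",a-b)): print(n,np.round(e,1),np.degrees(np.arctan2(e[1],e[0])),np.linalg.norm(e))
print("knob",P(150,215,25),"shaft ends",P(235,212,48),P(392,262,48))
ci=ctrl.camera_info("side"); f=ctrl.grab_frame("side")
cv2.imwrite("pics/sc.png",cv2.resize(f[225:290,195:295,::-1],None,fx=8,fy=8,interpolation=cv2.INTER_CUBIC))
E
```

```text
top [543.8 170.6] [522.8 211. ] [551.  176.4] [530.3 216.2] 45.53561033613764 44.89361392046913
L [164.4  75.9   0. ] 24.779067681019985 181.03464506594722
R [170.   73.3  -0. ] 23.322414925090985 185.13784751941702
w [ 21.1 -40.4   0. ] -62.43537376798915 45.53561033613764
knob [633.29444677 155.11767399  25.        ] shaft ends [609.39729065 187.98790586  48.        ] [571.75599879 256.24112691  48.        ]
```

View pics/sc.png

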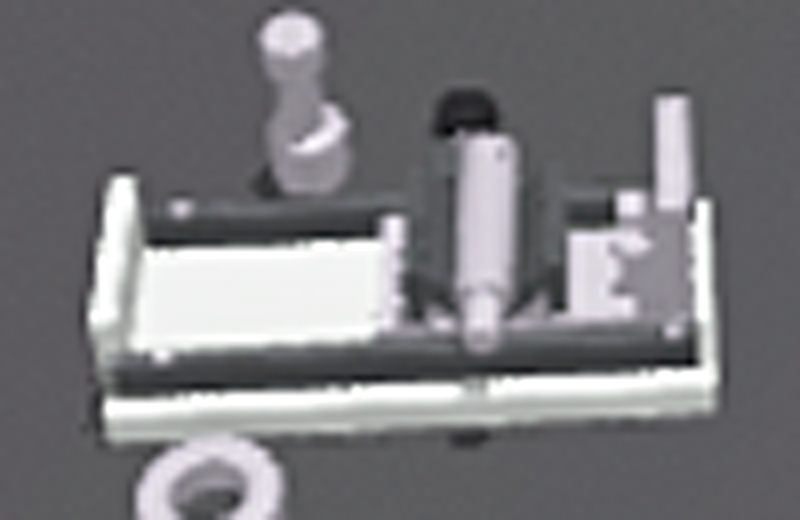

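carry_out:
  motion:
    - [1,[25.7,-30.2,0],[0,0,-9.48]]
    - [1,[51.4,-60.4,0],[0,0,-18.96]]
    - [1,[77.2,-90.7,0],[0,0,-28.44]]
    - [1,[102.9,-120.9,0],[0,0,-37.92]]
    - [1,[128.6,-151.1,0],[0,0,-47.4]]
  grip_force: 30

```text
t: 1.88
tcp_pos: [240.4, -371.3, 248.4]
tcp_rot: [3.141, 0.0, 1.11]
force: [-0.2, -0.1, -1.1]
grip_width: 0.004
grip_force: 0.0
```

carry_out:
  motion:
    - [1,[39.6,-1.5,0],[0,0,-9.48]]
    - [1,[79.3,-3,0],[0,0,-18.96]]
    - [1,[118.9,-4.6,0],[0,0,-28.44]]
    - [1,[158.6,-6.1,0],[0,0,-37.92]]
    - [1,[198.2,-7.6,0],[0,0,-47.4]]

```text
t: 2.5
tcp_pos: [322.6, -190.8, 248.5]
tcp_rot: [3.141, 0.001, 1.937]
force: [0.5, -0.5, 0.1]
grip_width: -0.0
grip_force: 0.0
```

carry_out:
  motion:
    - [1,[28,28.2,0],[0,0,-9.48]]
    - [1,[55.9,56.3,0],[0,0,-18.96]]
    - [1,[83.9,84.5,0],[0,0,-28.44]]
    - [1,[111.8,112.6,0],[0,0,-37.92]]
    - [1,[139.8,140.8,0],[0,0,-47.4]]

```text
t: 3.12
tcp_pos: [404.9, -10.1, 248.5]
tcp_rot: [3.142, 0.001, 2.765]
force: [-0.2, -0.8, 0.2]
grip_width: 0.001
grip_force: 0.0
```

carry_out:
  motion:
    - [1,[-1.8,39.6,0],[0,0,-9.48]]
    - [1,[-3.6,79.3,0],[0,0,-18.96]]
    - [1,[-5.4,118.9,0],[0,0,-28.44]]
    - [1,[-7.2,158.6,0],[0,0,-37.92]]
    - [1,[-9,198.2,0],[0,0,-47.4]]

```text
t: 3.75
tcp_pos: [487.1, 170.6, 248.4]
tcp_rot: [-3.141, 0.0, -2.691]
force: [-0.4, 0.3, 0.5]
grip_width: 0.004
grip_force: 0.0
```

```bash
python3 - <<'E'
from h import *
ci=ctrl.camera_info("wrist"); f=ctrl.grab_frame("wrist"); print(ci,ctrl.get_obs()["q"])
cv2.imwrite("pics/w.png",f[:,:,::-1])
d=np.array([np.cos(.445),np.sin(.445),0]);r=np.array([d[1],-d[0],0]);p=np.array([533.3,190.8,62])
for q in(p+23*r+[0,0,19],p-23*r+[0,0,19],p+75*d+77*r-[0,0,37],p+65*d-[0,0,14]): print(np.round(proj(q,ci),1),np.round(proj(q,ctrl.camera_info("side")),1))
E
```

```text
{'fx': 323.0427951040358, 'fy': 323.0427951040358, 'cx': 321.09738932072685, 'cy': 198.12827109633534, 'xyz': array([411.07367654, 132.21710806, 374.50011511]), 'rotation': array([-3.35144996e-01,  6.66115139e-06,  2.02127065e+00])} [ 0.2183766   0.26039282 -0.08357811  1.22393576  0.00325813 -0.23934483]
[297.5 229.6] [278.5 236.7]
[343.7 229.8] [279.4 250.2]
[258.1 265.7] [250.6 238.7]
[320.4 268.9] [253.6 254.1]
```

View pics/w.png

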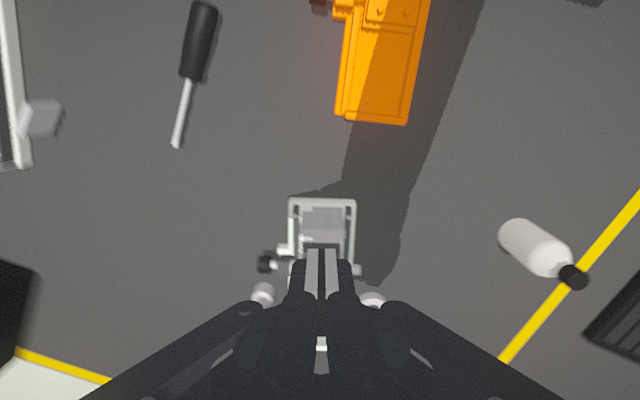

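The wrist view shows the plate at about (323,220), the knob at (263,263) and the fingertips at (322,255), aligned with the slide. I'll take one zoom to refine this.

```bash
python3 - <<'E'
from h import *
f=cv2.imread("pics/w.png")
cv2.imwrite("pics/wc.png",cv2.resize(f[190:290,250:370],None,fx=6,fy=6,interpolation=cv2.INTER_CUBIC))
E
```

```text
(no output)
```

View pics/wc.png

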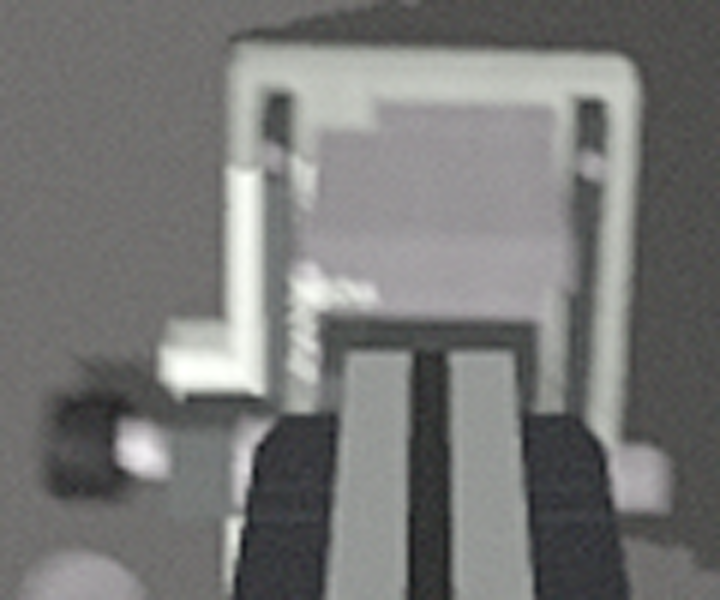

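Wrist measurements agree with the estimate to about 2 mm, so I'll descend in front of the plate.

carry_out:
  motion:
    - [1,[0,0,60],[0,0,0]]
    - [1,[0,0,120],[0,0,0]]
    - [1,[0,0,160],[0,0,0]]
    - [1,[0,0,182],[0,0,0]]
    - [1,[-10,0,182],[0,0,0]]

```text
t: 4.42
tcp_pos: [493.3, 172.9, 64.5]
tcp_rot: [3.14, -0.005, -2.697]
force: [-0.3, -0.7, 0.2]
grip_width: 0.004
grip_force: 0.0
```

carry_out:
  motion:
    - [1,[-5,0,0],[0,0,0]]
    - [1,[-10,0,0],[0,0,0]]
    - [1,[-14,0,0],[0,0,0]]
    - [1,[-18,0,0],[0,0,0]]
    - [1,[-20,0,0],[0,0,0]]

```text
t: 5.05
tcp_pos: [514.0, 182.2, 66.4]
tcp_rot: [-3.141, 0.0, -2.696]
force: [0.3, -0.3, -0.4]
grip_width: 0.003
grip_force: 0.0
```

carry_out:
  motion:
    - [1,[-3,0,0],[0,0,0]]
    - [1,[-6,0,0],[0,0,0]]
    - [1,[-9,0,0],[0,0,0]]
    - [1,[-12,0,0],[0,0,0]]
    - [1,[-14,0,0],[0,0,0]]

```text
t: 5.68
tcp_pos: [524.9, 187.4, 66.0]
tcp_rot: [-3.141, -0.003, -2.697]
force: [-3.6, -3.0, 4.2]
grip_width: -0.005
grip_force: 2.7
```

Contact is felt at about 5 N. Now I'll push about 45 mm.

carry_out:
  motion:
    - [1,[-5,0,0],[0,0,0]]
    - [1,[-11,0,0],[0,0,0]]
    - [1,[-17,0,0],[0,0,0]]
    - [1,[-23,0,0],[0,0,0]]
    - [1,[-28,0,0],[0,0,0]]

```text
t: 6.3
tcp_pos: [549.4, 198.4, 65.9]
tcp_rot: [-3.14, -0.006, -2.697]
force: [-4.5, -6.3, 5.3]
grip_width: 0.003
grip_force: 3.5
```

carry_out:
  motion:
    - [1,[-5,0,0],[0,0,0]]
    - [1,[-10,0,0],[0,0,0]]
    - [1,[-15,0,0],[0,0,0]]
    - [1,[-18,0,0],[0,0,0]]
    - [1,[-18,0,0],[0,0,0]]

```text
t: 6.92
tcp_pos: [566.0, 205.8, 65.8]
tcp_rot: [-3.139, -0.006, -2.697]
force: [-5.5, -5.9, 5.9]
grip_width: -0.002
grip_force: 3.8
```

The slide has travelled about 46 mm and the force is about 8 N, which matches the spring. I'll back off straight.

carry_out:
  motion:
    - [1,[4,0,0],[0,0,0]]
    - [1,[9,0,0],[0,0,0]]
    - [1,[14,0,0],[0,0,0]]
    - [1,[20,0,0],[0,0,0]]
    - [1,[28,0,0],[0,0,0]]

```text
t: 7.55
tcp_pos: [542.9, 196.1, 66.4]
tcp_rot: [3.141, 0.001, -2.696]
force: [-1.3, -0.1, 1.2]
grip_width: 0.0
grip_force: 0.0
```

carry_out:
  motion:
    - [1,[10,0,0],[0,0,0]]
    - [1,[20,0,0],[0,0,0]]
    - [1,[30,0,0],[0,0,0]]
    - [1,[40,0,0],[0,0,0]]
    - [1,[50,0,0],[0,0,0]]

```text
t: 8.18
tcp_pos: [496.8, 174.1, 66.3]
tcp_rot: [-3.141, 0.0, -2.696]
force: [-0.4, -0.5, -0.3]
grip_width: 0.006
grip_force: 0.0
```

carry_out:
  motion:
    - [1,[0,0,-30],[0,0,0]]
    - [1,[0,0,-70],[0,0,0]]
    - [1,[0,0,-110],[0,0,0]]
    - [1,[0,0,-140],[0,0,0]]
    - [1,[0,0,-140],[0,0,0]]

```text
t: 8.8
tcp_pos: [499.1, 174.7, 209.0]
tcp_rot: [-3.14, 0.006, -2.696]
force: [0.3, 0.8, -0.9]
grip_width: -0.003
grip_force: 0.0
```

```bash
python3 - <<'E'
from h import *
f=ctrl.grab_frame("scene"); g=ctrl.grab_frame("side")
a=cv2.resize(f[220:312,310:410,::-1],(400,368),interpolation=cv2.INTER_CUBIC)
b=cv2.resize(g[218:310,195:295,::-1],(400,368),interpolation=cv2.INTER_CUBIC)
cv2.imwrite("pics/after.png",np.hstack([a,b]))
E
```

```text
(no output)
```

View pics/after.png

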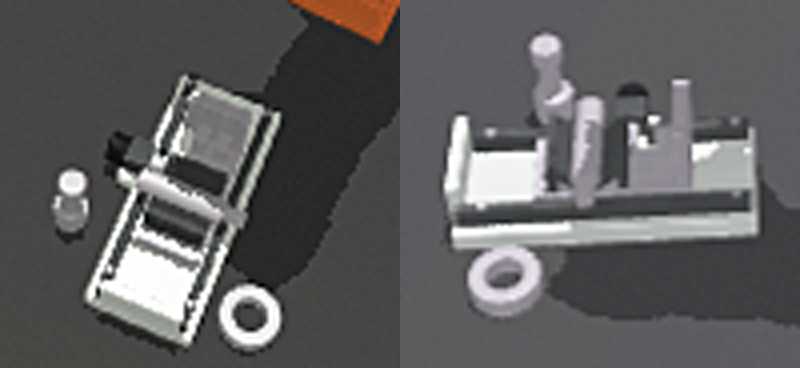

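Both views show the slide latched about 35 mm forward (side plate edge at (692,80)). The shaft still lies in its V at (590,150), and the bystanders haven't moved.

```bash
python3 -c "
from workcell import ctrl
print(ctrl.close_job())"
```

```text
the job is handed in; nothing more can be done
None
```

I pushed the V-block slide about 46 mm and let go; in the last pictures it sits about 35 mm forward as if on its pin, with the shaft still in its V and the arm clear; the job is handed in, but no verdict came back.

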